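# Gauge the cap track gap

## Task

Find the gap of the cap track with the gauge leaves from the rack: starting with the thinnest and working up, try each leaf straight down in the gap to the bed, gently and without forcing it, until one binds between the guides. Leave that leaf pinched in the gap, fully down on the bed and let go, with the other two hanging on the rack, and leave the other things on the bench alone.

Things in the scene. Friction and masses are not known exactly. Their poses are not given: they have to be found in the camera images.
- leaf_thin: The thinnest of three gauge leaves, 8 mm thick, 60 g. Upright flat T-plate 98 mm tall: aluminium blade 40 mm wide up to 50 mm, crossbar 72 mm wide from 50 to 58 mm (its shoulders hang on the rack), black plastic grip tab 22 mm wide from 58 to 98 mm; nose rounded through its thickness. Origin: lowest point of the nose, centred. x: width, y: thickness, z: up. Order on the rack varies.
- leaf_middle: The middle of three gauge leaves, 11 mm thick, 78 g. Upright flat T-plate 98 mm tall: aluminium blade 40 mm wide up to 50 mm, crossbar 72 mm wide from 50 to 58 mm (its shoulders hang on the rack), black plastic grip tab 22 mm wide from 58 to 98 mm; nose rounded through its thickness. Origin: lowest point of the nose, centred. x: width, y: thickness, z: up. Order on the rack varies.
- leaf_thick: The thickest of three gauge leaves, 14 mm thick, 97 g. Upright flat T-plate 98 mm tall: aluminium blade 40 mm wide up to 50 mm, crossbar 72 mm wide from 50 to 58 mm (its shoulders hang on the rack), black plastic grip tab 22 mm wide from 58 to 98 mm; nose rounded through its thickness. Origin: lowest point of the nose, centred. x: width, y: thickness, z: up. Order on the rack varies.
- guide: Fixed steel guide wall of a short open cap track, on a screwed-down aluminium base plate 150 x 150 x 8 mm. Wall 110 mm long (x), 14 mm thick, top 52 mm above the table. Origin: at table height under the middle of its inner face; x along the track, z up; the inner face is the plane y = 0, the gap lies on its +y side, between it and a white plastic guide rail.
- mouth (a point): Point on the fixed guide: top edge of its inner face, mid length. Across the gap the white rail (110 mm long) has a vertical face up to 38 mm above the table, then flares 5 mm outward to its top at 52 mm. Its setting is not measured: the gap between the vertical faces is 5.6 to 13.6 mm. The rail is sprung towards the gap: about 5 to 7 N, giving way 3.6 mm, then solid.
- bed (a point): Foot of the fixed guide's inner face, mid length, on the flat floor of the gap, 20 mm above the table. A leaf fully down has its nose on this bed. Thinner than the gap, it goes down freely and drops if let go; a little thicker, it is pinched, needs some 3 to 15 N to push down and stays where it is let go; over 3.6 mm thicker, it jams in the flare.
- rack: Low steel rack, screwed down: base plate 100 x 200 x 10 mm, two level bars along y, 10 mm wide, tops 65 mm above the table, 46 mm slot between them. Three places, y = -55, 0, 55 mm, parted by grey blocks (up to 32 mm high, 24 mm free between them). Leaves hang there with both shoulders on the bars, leaf x along rack x, nose 15 mm above the table. Origin: centre, at table height.
- bottle_a: Small amber bottle with white cap, 28 mm wide, 70 mm tall, bystander. Origin: centre of its underside.
- bottle_b: The same kind of bottle, bystander.
- bottle_c: The same kind of bottle, bystander.
- wrench: Open-ended wrench lying on the bench, bystander.
- screwdriver: Screwdriver lying on the bench, bystander.
- label_roll: Paper label roll lying flat, 84 mm wide, 30 mm high, bystander.
- jar: Closed jar 60 mm wide, 70 mm tall, bystander.
Not all that is in view belongs to the job. Leave any purple look-alike of the guide alone.

How it is judged:
By the outcome, as a careful person would: the job done as asked, in the order asked, and still so for the second after the job is handed in, with the robot touching nothing.
It also fails if it takes over 72 s, if anything falls off the work surface, if the arm or the gripper's body presses on something with over 40 N, if the wrist force passes 120 N, or if a joint passes its speed limit or range.

## Robot

A 6-joint arm with a two-finger parallel gripper is mounted at the origin on the work surface. World frame = base frame: x ahead of the robot, y to its left, z up, the work surface at z = 0. Lengths are in m, angles in rad, forces in N, time in s.
With the tool pointing down it reaches from about 0.375 to 0.9 m from the base axis. Payload 3.1 kg.
Tool frame: the origin (TCP) lies on the centre line of the jaws, within the pads' length; the fingertips stand 19 mm ahead of it and the grasp point (between the pads) is the TCP; z points along the fingers, y is the line along which they close (so a half turn about z gives the same grasp; the last joint's range is limited). The gripper opens to 85 mm and grips with 20 to 120 N. Pads are 22 mm wide; open, the fingers measure 114 mm over their backs; the gripper's body (76 mm by 85 mm) begins 54 mm behind the grasp point. The pads swing forward as they close: fully open they stand 13 mm farther back than shut.
Start: joints at [-1.351, 0.527, 1.433, -0, 1.181, -0.178], TCP at [0.242, -0.576, 0.222] pointing down, gripper open.
Joint ranges: [-3.08, 3.08], [-0.75, 2.2], [0.22, 2.44], [-1.43, 4.57], [0, 2.65], [-2.85, 2.85]. Speed limits (rad/s): [2.79, 2.79, 3.14, 3.14, 3.14, 3.14].

## Interface

Orientations are given as a unit quaternion [x, y, z, w].
In Python, from station import manip gives the robot as it stands.
- The arm moves only by the tool servo_tool, never from a script. Its argument "rows" is a list that holds one entry, the list of rows, each a list of 7 numbers: the turn, a rotation vector about the tool's x, y, z in degrees, then the shift along the tool's x, y, z in m, then the gripper command: -1 is shut, 1 is fully open, values between are in proportion. In form: [[[wx, wy, wz, tx, ty, tz, jaw], ...]]. A call has 1 to 8 rows; each row shifts and turns the commanded pose from where the row before left it, along the tool's axes as they then stand; what a row does not reach is not made up. A row lasts 1/12 s, in which the tool goes at most 41.7 mm and 7.16 degrees, less where a joint would pass 70% of its speed; a pose out of reach is approached as far as the arm can. A call is refused whole if a number of a shift passes 0.0417 or a number of a turn 7.16, either way. A call with a gripper value outside its range is refused whole. The fingers move at their own pace and stop on an object; "squeeze" is the grip in N (left out, the last holds). Time passes only in rows, so rows that do not move let the fingers close. It gives the time, the measured TCP pose, the force, the opening and the grip force at its end, in the units of the state.
- manip.sense(): the state, without advancing time (a new reading comes with each control period).
- manip.snapshot(name): name is "side" or "top" or "wrist"; returns the picture (420x560x3 uint8, blue, green, red); there is no depth.
- manip.camera_info(name): a dict with "K" (3x3 intrinsics, pixels), "camera_from_world" (4x4, takes a point from world to camera coordinates). Camera axes: x right, y down, z forward; pixel columns grow to the right and rows downward; lengths in m; the calibration is good to about 2 mm. A picture is of the moment at which its call begins: read the wrist's pose just before it. camera_info takes no time and is no camera call; for the wrist camera it gives the pose at the moment of the call.
- manip.sign_off(): hands the job in; it is judged then, once.
The state is a dict: "t": time; "q": joint angles; "qd": joint speeds; "tau": joint torques, N m; "tcp_pos": TCP position; "tool_rot": TCP orientation; "force": force on the tool from outside, world axes, zero at the start; "ft_torque": the same for the moment, N m; "finger_gap": opening from 0.0 (shut) to 1.0 (fully open); "gripper_force": force on a finger pad.
Only numpy, scipy, OpenCV 4.12 (cv2) and the standard library are available. Lean on these libraries where they do the work, as an engineer would, in place of code of your own. Each camera call takes 0.05 s, during which the arm holds its last target. There are 200 camera calls.

## Working session

There is one attempt and no reset: what is moved stays moved. The work goes in short steps, Python scripts to look and compute and a tool call to move; the robot and the scene stay as the last step left them, time stands still between calls to the robot, and variables do not carry over. Pictures are saved under pics/ and viewed, at most 10 in all, crops included, and the job is handed in when it is done.

Besides the shell and the picture viewer there is one more tool, called after "Request:" as name([rows], argument=value, ...), one row to a line, values as JSON. servo_tool: Moves the arm, as the interface text tells. Its arguments: {"type":"object","properties":{"rows":{"type":"array","items":{"type":"array","items":{"type":"array","items":{"type":"number"}}}},"squeeze":{"type":"number"}},"required":["rows"]}

```bash
ls; mkdir -p pics
python3 - <<'E'
from station import manip
import cv2,numpy as np
for n in("top","side"):
    cv2.imwrite(f"pics/{n}0.png",manip.snapshot(n)); i=manip.camera_info(n); print(n,np.round(i["K"],1).tolist(),np.round(i["camera_from_world"],3).tolist())
s=manip.sense();print(s)
E
```

```text
pics
top [[432.5, 0.0, 277.9], [0.0, 432.5, 216.3], [0.0, 0.0, 1.0]] [[-0.02, -1.0, -0.01, -0.095], [-0.991, 0.021, -0.132, 0.554], [0.132, 0.007, -0.991, 1.237], [0.0, 0.0, 0.0, 1.0]]
side [[522.7, 0.0, 272.6], [0.0, 522.7, 212.8], [0.0, 0.0, 1.0]] [[-0.841, -0.541, 0.011, 0.386], [-0.323, 0.486, -0.812, 0.284], [0.434, -0.686, -0.584, 1.319], [0.0, 0.0, 0.0, 1.0]]
{'t': 0.1, 'q': array([-1.35145667e+00,  5.28372609e-01,  1.43378672e+00,  4.67191103e-06,
        1.18140477e+00, -1.78500856e-01]), 'qd': array([-0.00044255, -0.00234631, -0.00260215,  0.00147269, -0.00125942,
        0.00106172]), 'tau': array([-2.96401422e-04, -4.43303883e+01, -1.78586304e+01, -2.00598943e-04,
        3.82524566e-03,  2.83288648e-05]), 'tcp_pos': array([ 0.24202288, -0.57551271,  0.22122787]), 'tool_rot': array([ 9.80280218e-01,  1.97610025e-01, -1.79667762e-05, -9.85564821e-04]), 'force': array([-0.07358093,  0.47443914,  1.51317515]), 'ft_torque': array([-0.0228707 ,  0.02134078,  0.037849  ]), 'gripper_force': 0.0, 'finger_gap': 0.9984107000840614}
```

View pics/top0.png

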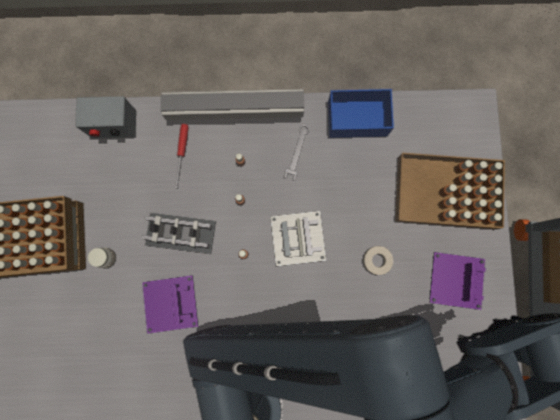

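View pics/side0.png

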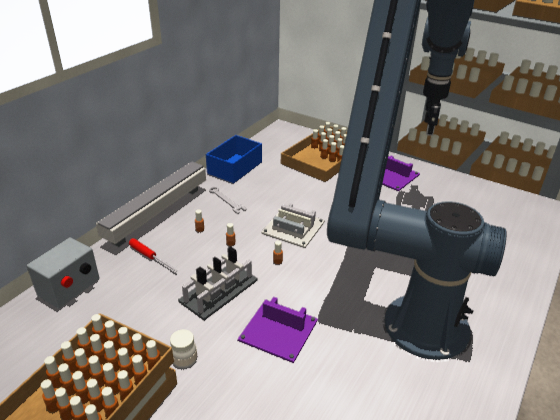

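Top view: rack at (180,233) with three leaves. The real guide is the off-white plate at (298,238). The purple look-alikes at (170,303) and (458,281) are to be left alone. Next, one enlarged crop of rack and guide.

```bash
cat > h.py <<'E'
from station import manip
import cv2,numpy as np
from scipy.spatial.transform import Rotation as R
def cam(n):
    i=manip.camera_info(n); return np.array(i["K"]),np.array(i["camera_from_world"])
def ray(c,uv):
    K,T=c; d=T[:3,:3].T@np.linalg.solve(K,[uv[0],uv[1],1]); return -T[:3,:3].T@T[:3,3],d
def onz(c,uv,z):
    o,d=ray(c,uv); return o+d*(z-o[2])/d[2]
def tri(c1,a,c2,b):
    o1,d1=ray(c1,a);o2,d2=ray(c2,b)
    s=np.linalg.lstsq(np.c_[d1,-d2],o2-o1,rcond=None)[0]
    p,q=o1+d1*s[0],o2+d2*s[1]; return (p+q)/2,np.linalg.norm(p-q)
def proj(c,p):
    K,T=c; v=K@(T[:3,:3]@np.array(p)+T[:3,3]); return v[:2]/v[2]
def tool(v): # world vector -> tool axes
    return R.from_quat(manip.sense()["tool_rot"]).inv().apply(v)
E
python3 - <<'E'
from h import *
t=cv2.imread("pics/top0.png");s=cv2.imread("pics/side0.png")
a=cv2.resize(t[200:275,135:345],(800,286),interpolation=cv2.INTER_CUBIC)
b=cv2.resize(s[195:320,170:350],(432,300),interpolation=cv2.INTER_CUBIC)
o=np.zeros((590,800,3),np.uint8);o[:286]=a;o[288:588,:432]=b
cv2.imwrite("pics/crop0.png",o)
c=cam("top")
for n,uv,z in[("rack",(180,233),.05),("rackR",(212,233),.065),("guide",(298,238),.008)]:print(n,onz(c,uv,z))
g=cam("side");print(tri(c,(180,233),g,(218,283)))
E
```

```text
rack [0.50679838 0.17907151 0.05      ]
rackR [0.50341144 0.08363317 0.065     ]
guide [ 0.4886364  -0.16446134  0.008     ]
(array([0.51097269, 0.18576788, 0.02630882]), np.float64(0.0041929776450337535))
```

View pics/crop0.png

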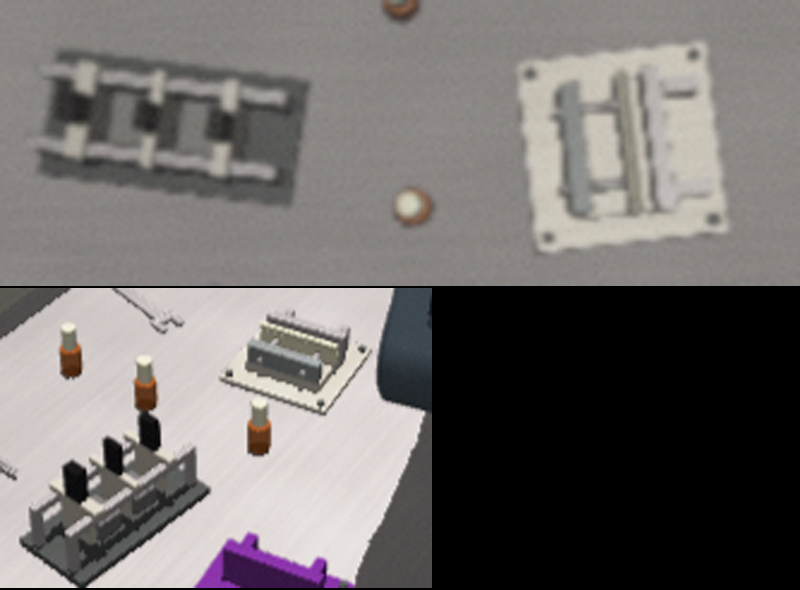

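The crop shows three leaves hanging on the rack. On the guide plate stand a grey wall (575), a beige wall (628) and a white one with brackets (655). I'll look closer with the wrist camera to tell which is which.

Request:
servo_tool([
  [[0, 0, 5.8, 0, 0, 0, 1], [0, 0, 5.8, 0, 0, 0, 1], [0, 0, 5.8, 0, 0, 0, 1], [0, 0, 0, 0.0237, -0.0322, 0, 1], [0, 0, 0, 0.0237, -0.0322, 0, 1], [0, 0, 0, 0.0237, -0.0322, 0, 1], [0, 0, 0, 0.0237, -0.0322, 0, 1], [0, 0, 0, 0.0237, -0.0322, 0, 1]],
])

```text
t: 0.77
tcp_pos: [0.3453, -0.4028, 0.2217]
tool_rot: [0.999, 0.047, -0.0, -0.0]
force: [1.2, -0.1, 0.5]
finger_gap: 1.001
gripper_force: 0.0
```

Request:
servo_tool([
  [[0, 0, 0, 0.0237, -0.0322, 0.005, 0], [0, 0, 0, 0.0237, -0.0322, 0.005, 0], [0, 0, 0, 0.0237, -0.0322, 0, 0], [0, 0, 0, 0.0237, -0.0322, 0, 0], [0, 0, 0, 0.0237, -0.0322, 0, 0], [0, 0, 0, 0.0237, -0.0322, 0, 0], [0, 0, 0, 0.0237, -0.0322, 0, 0], [0, 0, 0, 0, 0, 0, 0]],
])

```text
t: 1.43
tcp_pos: [0.4911, -0.1585, 0.2119]
tool_rot: [0.999, 0.05, 0.0, -0.002]
force: [-0.6, -0.7, 0.2]
finger_gap: 0.499
gripper_force: 0.0
```

Run:
```python
from h import *
c=cam("wrist");s=manip.sense()
im=manip.snapshot("wrist");cv2.imwrite("pics/w1.png",im);np.savez("pics/w1.npz",K=c[0],T=c[1])
print(s["tcp_pos"],s["finger_gap"],R.from_quat(s["tool_rot"]).as_matrix().round(3).tolist(),"cam",ray(c,(280,210)))
print(proj(c,s["tcp_pos"]),proj(c,[.489,-.164,.05]))
```

```text
[ 0.49109302 -0.158529    0.211898  ] 0.4992684766853353 [[0.995, 0.101, 0.001], [0.101, -0.995, 0.003], [0.001, -0.003, -1.0]] cam (array([ 0.5562941 , -0.1528483 ,  0.36429977]), array([-0.24878638, -0.02156192, -0.96833477]))
[279.23296957 267.14644926] [286.32114415 195.52609356]
```

View pics/w1.png

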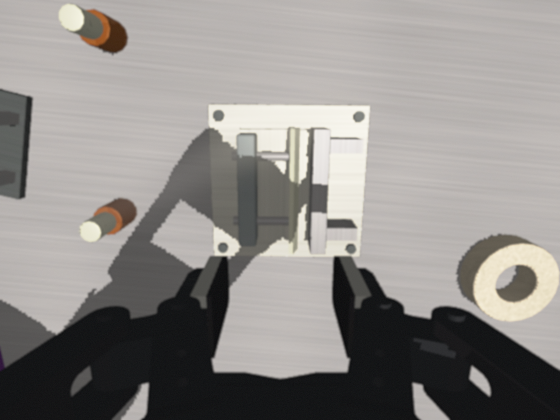

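Wrist view: the wide bright wall with brackets (309–329, 185) is about 14 mm thick, so it is the fixed steel guide. The thin beige wall (287–299) is the sprung rail, and the grey plate (247) holds its rods. The gap is therefore at about column 304, on the guide's world +y side. I measure it and then go to the rack.

Run:
```python
from h import *
im=cv2.imread("pics/w1.png");d=np.load("pics/w1.npz");c=(d["K"],d["T"])
hsv=cv2.cvtColor(im,cv2.COLOR_BGR2HSV)
for r in(125,128,131,135,150,165,180,200,220,240,245,250,254):print(r,*[f"{v}/{s}" for v,s in zip(hsv[r,282:334,2],hsv[r,282:334,1])])
for uv in[(309,131),(309,250)]:print(uv,onz(c,uv,.052))
for uv in[(208,105),(369,106),(361,256),(215,256)]:print(uv,onz(c,uv,.008))
```

```text
125 243/13 243/13 243/13 243/13 244/13 243/13 242/13 241/13 241/13 241/13 241/14 241/14 242/13 244/13 244/13 244/11 244/11 244/13 244/13 243/12 244/13 243/12 244/11 244/13 244/11 244/11 245/11 245/11 244/13 244/14 244/13 245/14 245/12 245/12 245/12 245/12 245/12 245/12 245/12 245/11 245/11 245/11 245/11 246/11 246/11 246/11 246/11 246/11 246/11 245/10 245/10 245/10
128 230/16 230/16 229/17 227/18 223/22 205/25 168/24 152/25 170/29 190/30 193/29 187/30 183/29 179/28 178/29 176/28 180/28 198/28 223/23 232/13 235/14 234/14 230/16 226/19 222/23 222/25 220/24 208/25 180/24 146/24 134/21 140/22 150/20 157/19 159/19 156/18 156/20 156/20 155/18 155/18 153/17 155/20 159/19 170/21 187/20 208/23 222/18 231/13 239/13 244/11 245/11 245/11
131 245/11 244/11 244/13 241/13 228/20 182/25 150/24 164/28 199/32 224/32 228/28 226/29 214/32 188/33 172/31 169/32 174/31 196/29 228/21 240/13 242/13 242/13 244/13 243/13 229/20 183/25 149/24 135/23 127/24 118/24 116/20 144/19 200/13 237/6 240/6 237/6 237/6 238/6 238/8 238/6 239/7 239/6 240/7 239/7 238/6 236/6 234/7 229/8 231/11 240/13 245/10 246/10
135 244/11 
[... 3109 characters left out ...]
/16 228/16 228/16 228/17 227/16 228/17
254 229/16 229/16 229/17 230/16 230/14 230/16 230/18 229/19 229/20 228/20 226/21 224/22 228/19 230/17 230/16 229/16 230/16 230/16 229/16 229/16 230/17 230/17 229/17 229/17 229/16 230/16 230/17 227/18 222/21 215/21 213/19 214/19 216/20 216/21 215/20 215/20 215/20 216/20 216/20 216/20 215/20 215/20 216/21 222/21 227/19 229/18 229/17 228/17 229/18 229/17 229/16 228/18
(309, 131) [ 0.54539161 -0.17683181  0.052     ]
(309, 250) [ 0.4418609  -0.18937397  0.052     ]
(208, 105) [ 0.55780207 -0.08444789  0.008     ]
(369, 106) [ 0.57187498 -0.23266424  0.008     ]
(361, 256) [ 0.42466691 -0.24839084  0.008     ]
(215, 256) [ 0.40940397 -0.09922135  0.008     ]
```

Request:
servo_tool([
  [[0, 0, 6, 0, 0, 0, 0], [0, 0, 6, 0, 0, 0, 0], [0, 0, 0, -0.006, -0.0395, 0, 0], [0, 0, 0, -0.006, -0.0395, 0, 0], [0, 0, 0, -0.006, -0.0395, 0, 0], [0, 0, 0, -0.006, -0.0395, 0, 0], [0, 0, 0, -0.006, -0.0395, 0, 0], [0, 0, 0, -0.006, -0.0395, 0, 0]],
])

```text
t: 2.15
tcp_pos: [0.48, 0.0752, 0.212]
tool_rot: [0.998, -0.059, -0.0, 0.0]
force: [1.2, -0.4, -0.5]
finger_gap: 0.499
gripper_force: 0.0
```

Request:
servo_tool([
  [[0, 0, 0, -0.004, -0.0395, 0, 0], [0, 0, 0, -0.004, -0.0395, 0, 0], [0, 0, 0, -0.002, -0.016, 0, 0], [0, 0, 0, 0, 0, 0, 0]],
])

```text
t: 2.48
tcp_pos: [0.4813, 0.1725, 0.212]
tool_rot: [0.998, -0.056, 0.0, -0.0]
force: [-0.2, -0.9, -0.1]
finger_gap: 0.497
gripper_force: 0.0
```

Run:
```python
from h import *
c=cam("wrist");s=manip.sense()
im=manip.snapshot("wrist");cv2.imwrite("pics/w2.png",im);np.savez("pics/w2.npz",K=c[0],T=c[1])
print(s["tcp_pos"],R.from_quat(s["tool_rot"]).as_matrix().round(3).tolist())
```

```text
[0.48129919 0.1724968  0.21195342] [[0.994, -0.112, 0.0], [-0.112, -0.994, 0.001], [0.0, -0.001, -1.0]]
```

View pics/w2.png

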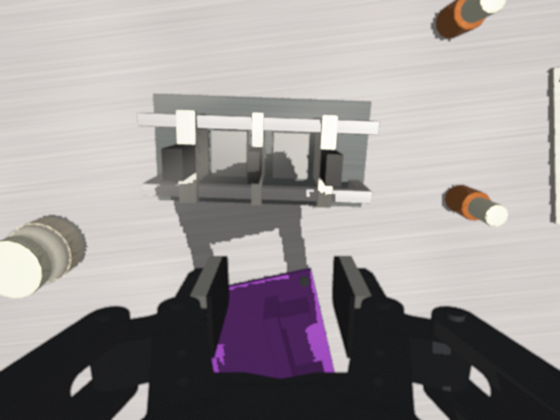

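The wrist view of the rack shows three leaves: thick at column 185 (19 px), thin at 257 (12 px) and middle at 329 (15 px). The crossbars run from about row 112 to row 203. The black tabs are dark and seen from above.

Run:
```python
from h import *
L=lambda n:(lambda d:(d["K"],d["T"]))(np.load(f"pics/{n}.npz"))
c=L("w1")
print("steel",onz(c,(313.2,137),.052),onz(c,(310.2,246),.052))
print("flarefoot",onz(c,(299,137),.038),onz(c,(297.5,240),.038),"flaretop",onz(c,(294.8,137),.052))
c=L("w2");im=cv2.imread("pics/w2.png");v=im.max(2)
for u,a,b in((185,165,205),(257,240,275),(329,312,347)):
    for r in(116,122,135,140):print(r,a,*v[r,a:b])
    print(u,*v[100:150,u],"|",*v[180:212,u])
for u in(185,257.5,329.5):
    print(u,onz(c,(u,113),.073),onz(c,(u+2,203),.073))
print("tab",onz(c,(170,146),.113),onz(c,(257,148),.113),onz(c,(333,150),.113))
k=np.zeros((590,800,3),np.uint8);k[:]=cv2.resize(im[85:215,125:385],(800,400),interpolation=cv2.INTER_CUBIC).mean()*0
k[:400]=np.clip(cv2.resize(im[85:215,125:385],(800,400),interpolation=cv2.INTER_CUBIC)*1.6,0,255)
cv2.imwrite("pics/w2c.png",k[:400])
```

```text
steel [ 0.54092045 -0.18087348  0.052     ] [ 0.44574206 -0.18998338  0.052     ]
flarefoot [ 0.53899467 -0.16991473  0.038     ] [ 0.44545493 -0.1791905   0.038     ] flaretop [ 0.5393868  -0.16572406  0.052     ]
116 165 228 228 228 229 229 229 229 229 229 229 235 242 247 248 248 248 248 248 249 249 249 249 249 249 250 250 251 251 251 234 165 154 197 224 228 227 226 226 223 221
122 165 223 223 223 223 223 222 223 223 223 224 229 239 246 248 249 249 249 249 249 249 249 249 249 249 250 250 251 252 251 235 164 142 192 226 230 229 229 229 230 230
135 165 124 124 124 125 125 124 125 125 124 124 140 192 239 249 249 249 249 249 248 249 249 249 249 249 249 250 250 251 251 242 192 128 101 98 102 103 106 108 108 109
140 165 125 124 125 124 124 125 123 125 124 123 132 173 230 247 249 249 249 249 248 249 249 249 248 248 249 249 250 251 251 241 190 126 104 108 110 109 110 110 111 110
185 146 146 145 144 144 144 141 139 139 162 224 247 250 249 249 249 249 249 249 249 249 249 249 250 249 250 249 249 249 249 249 249 249 249 249 249 249 249 249 249 249 250 249 233 156 79 47 47 52 55 | 216 236 236 2
[... 1585 characters left out ...]
 138 139 139 140 141 140 141 140 140
329 154 143 148 150 150 151 149 147 147 147 147 148 146 146 168 226 252 254 254 253 253 253 253 253 253 253 253 253 253 253 253 253 253 253 253 253 253 253 253 253 253 253 253 253 253 253 254 255 249 178 | 86 86 86 83 85 138 229 254 254 252 252 253 254 238 167 122 119 121 122 122 123 122 121 122 122 121 136 166 199 213 215 212
185 [0.55527625 0.23684591 0.073     ] [0.48574534 0.24769957 0.073     ]
257.5 [0.5491178  0.18208663 0.073     ] [0.47921012 0.18943147 0.073     ]
329.5 [0.54300472 0.12773068 0.073     ] [0.47272322 0.1315943  0.073     ]
tab [0.53411473 0.24071968 0.113     ] [0.52628611 0.18291901 0.113     ] [0.51926557 0.13233706 0.113     ]
```

View pics/w2c.png

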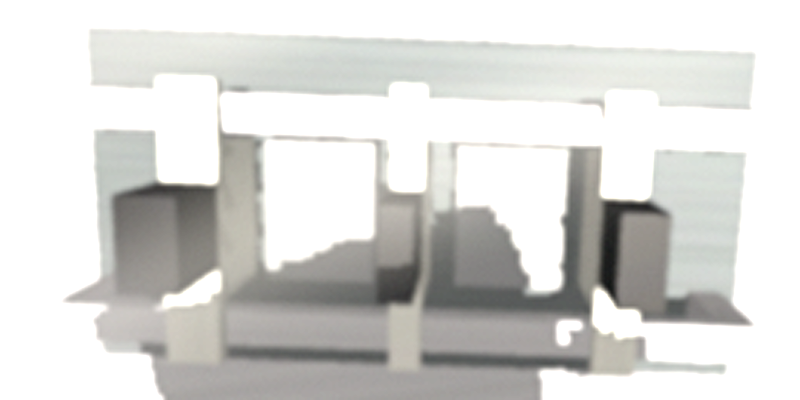

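Run:
```python
from h import *
L=lambda n:(lambda d:(d["K"],d["T"]))(np.load(f"pics/{n}.npz"))
c=L("w2")
for n,f,b in(("thick",(185.3,109),(188.3,202)),("thin",(257.7,112),(256.8,203.5)),("mid",(329.3,114),(325,206))):
    p,q=onz(c,f,.073),onz(c,b,.073);print(n,p,q,(p+q)/2,np.linalg.norm(p-q))
a,b=onz(c,(138,119),.065),onz(c,(377,127.5),.065);d=a-b;print("rack yaw",np.degrees(np.arctan2(-d[0],d[1])),np.linalg.norm(d))
a,b=onz(c,(153.5,94.5),.01),onz(c,(370.5,101),.01);d=a-b;print("base yaw",np.degrees(np.arctan2(-d[0],d[1])),np.linalg.norm(d))
# height by two views: left end of far bar, top cam
t=cam("top")
for uv,w in(((147,219),(138,119)),((209,225),(377,127.5))):print(tri(c,w,t,uv))
# guide height: steel far inner corner? use base corner & wall
```

```text
thick [0.55813981 0.23610075 0.073     ] [0.48644766 0.24650916 0.073     ] [0.52229374 0.24130496 0.073     ] 0.07244376429357186
thin [0.54982847 0.18184229 0.073     ] [0.47904113 0.19165406 0.073     ] [0.5144348  0.18674818 0.073     ] 0.0714641013076778
mid [0.54228917 0.1279389  0.073     ] [0.47081792 0.13701667 0.073     ] [0.50655355 0.13247778 0.073     ] 0.07204544585645792
rack yaw -8.397090880556899 0.187899268897023
base yaw -8.06071416775916 0.19854137247426548
(array([0.55435227, 0.28561242, 0.03039296]), np.float64(0.007552149651418555))
(array([0.52711439, 0.0914517 , 0.0679067 ]), np.float64(0.0017100806103160827))
```

Request:
servo_tool([
  [[0, 0, 1.8, 0, 0, 0, -0.2], [0, 0, 0, 0.0307, -0.0188, 0, -0.2], [0, 0, 0, 0, 0, 0.03, -0.2], [0, 0, 0, 0, 0, 0.03, -0.2], [0, 0, 0, 0, 0, 0, -0.2], [0, 0, 0, 0, 0, 0, -0.2]],
])

```text
t: 3.03
tcp_pos: [0.5134, 0.1822, 0.1508]
tool_rot: [0.997, -0.075, -0.002, 0.001]
force: [-1.5, -0.3, 0.0]
finger_gap: 0.402
gripper_force: 0.0
```

Run:
```python
from h import *
c=cam("wrist");s=manip.sense()
im=manip.snapshot("wrist");cv2.imwrite("pics/w3.png",im);np.savez("pics/w3.npz",K=c[0],T=c[1])
print(s["tcp_pos"],s["finger_gap"],R.from_quat(s["tool_rot"]).as_matrix().round(3).tolist())
print(proj(c,[.5144,.1867,.113]),proj(c,[.5498,.1818,.073]))
```

```text
[0.51340763 0.18224091 0.15077531] 0.4018479160363448 [[0.989, -0.149, -0.005], [-0.149, -0.989, -0.001], [-0.005, 0.002, -1.0]]
[271.18283714 238.49662089] [271.56920408 162.68796642]
```

View pics/w3.png

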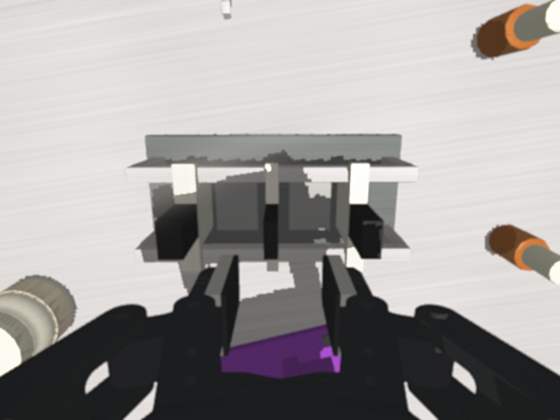

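The thin leaf is at column 271.5, as predicted, and its far shoulder is at row 163 against 162.7 predicted at z = 0.073, so the height is confirmed. I need 4.6 mm of correction before descending.

Request:
servo_tool([
  [[0, 0, 0, 0.0003, -0.0046, 0, -0.3], [0, 0, 0, 0, 0, 0, -0.3], [0, 0, 0, 0, 0, 0.015, -0.3], [0, 0, 0, 0, 0, 0.015, -0.3]],
])

```text
t: 3.42
tcp_pos: [0.5176, 0.1894, 0.1244]
tool_rot: [0.997, -0.073, 0.003, -0.001]
force: [-0.2, 0.4, -1.1]
finger_gap: 0.352
gripper_force: 0.0
```

Run:
```python
from h import *
s=manip.sense();print(s["tcp_pos"],s["tool_rot"],s["force"],"to go tool:",tool(np.array([.5144,.1867,.098])-s["tcp_pos"]))
```

```text
[0.51761011 0.1893586  0.12436323] [ 9.97319924e-01 -7.30947752e-02  3.11232646e-03 -6.60674377e-04] [-0.21373516  0.36025108 -1.11981088] to go tool: [-0.00294924  0.00314494  0.02634016]
```

Request:
servo_tool([
  [[0, 0, 0, 0, 0, 0, -0.3], [0, 0, 0, 0, 0, 0, -0.3], [0, 0, 0, 0, 0, 0, -0.3], [0, 0, 0, 0, 0, 0, -0.3]],
])

```text
t: 3.75
tcp_pos: [0.5165, 0.1892, 0.1234]
tool_rot: [0.997, -0.073, 0.001, -0.0]
force: [0.7, 0.0, 0.7]
finger_gap: 0.349
gripper_force: 0.0
```

Run:
```python
from h import *
for i in range(3):
    s=manip.sense();print(s["tcp_pos"],np.degrees(R.from_quat(s["tool_rot"]).as_rotvec()),"to go tool:",tool(np.array([.5144,.1867,.098])-s["tcp_pos"]));manip.snapshot("top")
```

```text
[0.51648859 0.18917939 0.12341397] [-179.48489603   13.17593445   -0.22742958] to go tool: [-0.00176714  0.00277667  0.02540762]
[0.51637592 0.18913191 0.12326426] [-179.48830726   13.18204449   -0.20303794] to go tool: [-0.00165536  0.00271105  0.02525888]
[0.51622115 0.18909711 0.12312754] [-1.79492145e+02  1.31825644e+01 -1.74255248e-01] to go tool: [-0.00149914  0.00265166  0.02512324]
```

Request:
servo_tool([
  [[0, 0, 0, -0.001, 0.0025, 0, -0.3], [0, 0, 0, 0, 0, 0, -0.3], [0, 0, 0, 0, 0, 0, -0.3], [0, 0, 0, 0, 0, 0, -0.3], [0, 0, 0, 0, 0, 0, -0.3], [0, 0, 0, 0, 0, 0, -0.3], [0, 0, 0, 0, 0, 0, -0.3], [0, 0, 0, 0, 0, 0, -0.3]],
])

```text
t: 4.57
tcp_pos: [0.5142, 0.1867, 0.1221]
tool_rot: [0.997, -0.073, -0.0, 0.0]
force: [-0.6, 0.1, 0.8]
finger_gap: 0.348
gripper_force: 0.0
```

Run:
```python
from h import *
s=manip.sense();print(s["tcp_pos"],np.degrees(R.from_quat(s["tool_rot"]).as_rotvec()),"to go tool:",tool(np.array([.5144,.1867,.098])-s["tcp_pos"]))
```

```text
[0.51420946 0.18666127 0.12206479] [ 1.79515853e+02 -1.31864298e+01 -6.55195983e-03] to go tool: [ 1.84569936e-04 -6.64955369e-05  2.40647720e-02]
```

Request:
servo_tool([
  [[0, 0, 0, 0, 0, 0.012, -0.3], [0, 0, 0, 0, 0, 0.012, -0.3], [0, 0, 0, 0, 0, 0, -0.3], [0, 0, 0, 0, 0, 0, -0.3], [0, 0, 0, 0, 0, 0, -0.5], [0, 0, 0, 0, 0, 0, -0.7], [0, 0, 0, 0, 0, 0, -0.85], [0, 0, 0, 0, 0, 0, -1]],
], squeeze=40)

```text
t: 5.23
tcp_pos: [0.5147, 0.1868, 0.0989]
tool_rot: [0.997, -0.073, 0.001, -0.0]
force: [-0.6, 0.0, 1.8]
finger_gap: 0.072
gripper_force: 40.1
```

Request:
servo_tool([
  [[0, 0, 0, 0, 0, 0, -1], [0, 0, 0, 0, 0, 0, -1], [0, 0, 0, 0, 0, 0, -1], [0, 0, 0, 0, 0, -0.01, -1], [0, 0, 0, 0, 0, -0.01, -1], [0, 0, 0, 0, 0, -0.02, -1], [0, 0, 0, 0, 0, -0.02, -1], [0, 0, 0, 0, 0, 0, -1]],
])

```text
t: 5.9
tcp_pos: [0.5168, 0.1871, 0.1621]
tool_rot: [0.997, -0.073, 0.004, -0.001]
force: [0.7, 0.2, 0.3]
finger_gap: 0.073
gripper_force: 39.8
```

Request:
servo_tool([
  [[0, 0, 0, 0, 0, -0.03, -1], [0, 0, -7, 0, 0, -0.025, -1], [0, 0, -7, 0, 0, 0, -1], [0, 0, 0, -0.006, 0.0363, 0, -1], [0, 0, 0, -0.006, 0.0363, 0, -1], [0, 0, 0, -0.006, 0.0363, 0, -1], [0, 0, 0, -0.006, 0.0363, 0, -1], [0, 0, 0, -0.006, 0.0363, 0, -1]],
])

```text
t: 6.57
tcp_pos: [0.5012, 0.0017, 0.2129]
tool_rot: [0.999, 0.049, -0.0, -0.0]
force: [1.1, -0.3, -0.3]
finger_gap: 0.07
gripper_force: 39.8
```

Request:
servo_tool([
  [[0, 0, 0, -0.006, 0.0363, 0, -1], [0, 0, 0, -0.006, 0.0363, 0, -1], [0, 0, 0, -0.006, 0.0363, 0, -1], [0, 0, 0, -0.006, 0.0363, 0, -1], [0, 0, 0, -0.006, 0.0363, 0, -1], [0, 0, 0, 0, 0, 0.02, -1], [0, 0, 0, 0, 0, 0.02, -1], [0, 0, 0, 0, 0, 0, -1]],
])

```text
t: 7.23
tcp_pos: [0.4869, -0.18, 0.1698]
tool_rot: [0.999, 0.048, -0.003, -0.002]
force: [-0.6, 1.4, -0.6]
finger_gap: 0.071
gripper_force: 39.8
```

Request:
servo_tool([
  [[0, 0, 0, 0, 0, 0.01, -1], [0, 0, 0, 0, 0, 0, -1], [0, 0, 0, 0, 0, 0, -1], [0, 0, 0, 0, 0, 0, -1], [0, 0, 0, 0, 0, 0, -1], [0, 0, 0, 0, 0, 0, -1], [0, 0, 0, 0, 0, 0, -1]],
])

```text
t: 7.82
tcp_pos: [0.4902, -0.1805, 0.1637]
tool_rot: [0.999, 0.049, 0.0, 0.0]
force: [-0.7, 0.5, -1.2]
finger_gap: 0.069
gripper_force: 39.8
```

```bash
cat >> h.py <<'E'
def go(p,yaw):
    s=manip.sense();m=R.from_quat(s["tool_rot"]).as_matrix();y=np.degrees(np.arctan2(m[1,0],m[0,0]))
    print("t",round(s["t"],2),"tcp",s["tcp_pos"].round(4),"yaw",y.round(2),"tilt",m[2].round(4),"turn z",(y-yaw).round(2),"go tool",tool(np.array(p)-s["tcp_pos"]).round(4),"F",s["force"].round(1))
E
python3 - <<'E'
from h import *
go([.4915,-.1803,.165],5.6)
c=cam("wrist");im=manip.snapshot("wrist");cv2.imwrite("pics/w4.png",im);np.savez("pics/w4.npz",K=c[0],T=c[1])
E
```

```text
t 7.82 tcp [ 0.4902 -0.1805  0.1637] yaw 5.62 tilt [ 9.e-04  8.e-04 -1.e+00] turn z 0.02 go tool [ 0.0013 -0.     -0.0013] F [-0.7  0.5 -1.2]
```

View pics/w4.png

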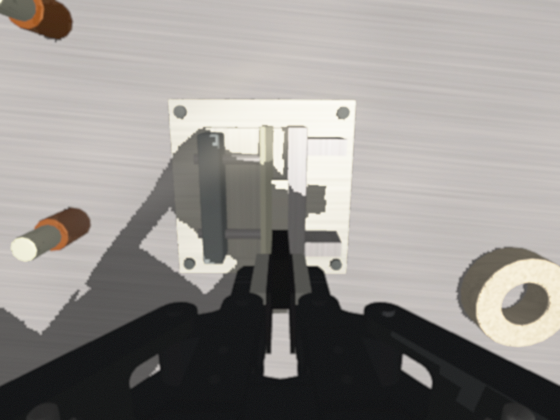

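The view shows the held leaf at column 280, with the gap between the rail (about 272) and the steel wall (about 288) ahead of it. I measure those edges.

Run:
```python
from h import *
d=np.load("pics/w4.npz");c=(d["K"],d["T"]);v=cv2.imread("pics/w4.png").max(2)
for r in(132,140,150,160,180,200,220):print(r,*v[r,258:312])
t=np.array([.4902,-.1805,.1637]);y=np.radians(5.62);lat=np.array([-np.sin(y),np.cos(y)])
f=lambda uv,z:((onz(c,uv,z)-t)[:2]@lat*1000).round(2)
for r in(140,180,220):print(r,"lat mm per col at .052/.038/.02:",[(u,f((u,r),.052),f((u,r),.038),f((u,r),.02)) for u in(270,280,288,290)])
print("tcp-line cols z=.163,.08",proj(c,t),proj(c,t-[0,0,.08]))
```

```text
132 232 211 221 232 236 234 227 210 190 186 187 186 187 184 189 221 245 249 248 248 248 249 249 249 247 238 210 172 159 177 222 240 243 241 241 242 242 243 243 244 244 245 245 245 244 245 245 244 238 238 247 250 249 249
140 230 211 220 232 235 234 226 211 192 186 187 188 188 186 192 224 246 248 248 247 247 248 249 249 249 235 188 157 153 174 219 240 242 240 240 241 241 241 241 242 244 244 245 244 243 243 244 242 235 228 235 241 242 242
150 183 177 212 230 233 233 228 213 191 182 181 181 181 184 206 234 246 248 247 247 247 247 249 248 235 179 143 138 140 166 218 239 240 238 238 239 240 240 240 241 242 243 242 242 242 242 242 237 226 223 236 242 243 243
160 216 211 218 229 233 231 226 204 179 168 167 164 156 150 164 215 245 248 247 247 247 248 248 248 244 226 162 123 124 162 219 238 238 237 236 238 238 238 238 239 240 241 241 240 240 240 239 229 219 230 245 249 248 248
180 115 117 120 123 124 124 121 115 110 108 107 106 120 162 202 214 214 214 214 215 214 216 215 216 216 215 215 215 214 218 225 232 234 233 233 234 234 233 233 235 236 237 237 236 236 236 234 224 224 239 244 244 244 243

[... 656 characters left out ...]
4), np.float64(-7.71), np.float64(-8.19))]
180 lat mm per col at .052/.038/.02: [(270, np.float64(6.9), np.float64(7.28), np.float64(7.77)), (280, np.float64(-0.31), np.float64(-0.31), np.float64(-0.31)), (288, np.float64(-6.08), np.float64(-6.38), np.float64(-6.78)), (290, np.float64(-7.52), np.float64(-7.9), np.float64(-8.39))]
220 lat mm per col at .052/.038/.02: [(270, np.float64(7.12), np.float64(7.51), np.float64(8.02)), (280, np.float64(-0.3), np.float64(-0.3), np.float64(-0.3)), (288, np.float64(-6.23), np.float64(-6.55), np.float64(-6.95)), (290, np.float64(-7.72), np.float64(-8.11), np.float64(-8.61))]
tcp-line cols z=.163,.08 [279.32654351 267.22704209] [279.53576154 218.21971494]
```

Steel face is 5.4 mm and the rail face about 5.2 mm from the tool line, so the gap is roughly 10.6 mm and the leaf is already centred. Next, a slow descent with force checks.

Request:
servo_tool([
  [[0, 0, 0, 0.001, 0, 0.01, -1], [0, 0, 0, 0, 0, 0.01, -1], [0, 0, 0, 0, 0, 0, -1], [0, 0, 0, 0, 0, 0, -1], [0, 0, 0, 0, 0, 0, -1], [0, 0, 0, 0, 0, 0, -1], [0, 0, 0, 0, 0, 0, -1], [0, 0, 0, 0, 0, 0, -1]],
])

```text
t: 8.53
tcp_pos: [0.491, -0.1805, 0.1433]
tool_rot: [0.999, 0.049, 0.0, 0.0]
force: [-0.5, -1.1, -1.2]
finger_gap: 0.072
gripper_force: 39.8
```

Run:
```python
from h import *
go([.4915,-.1805,.103],5.6)
```

```text
t 8.53 tcp [ 0.491  -0.1805  0.1433] yaw 5.59 tilt [ 4.e-04  4.e-04 -1.e+00] turn z -0.01 go tool [0.0005 0.     0.0403] F [-0.5 -1.1 -1.2]
```

Request:
servo_tool([
  [[0, 0, 0, 0, 0, 0.004, -1], [0, 0, 0, 0, 0, 0.004, -1], [0, 0, 0, 0, 0, 0.003, -1], [0, 0, 0, 0, 0, 0.003, -1], [0, 0, 0, 0, 0, 0.003, -1], [0, 0, 0, 0, 0, 0, -1], [0, 0, 0, 0, 0, 0, -1]],
])

```text
t: 9.12
tcp_pos: [0.4907, -0.1803, 0.1258]
tool_rot: [0.999, 0.049, -0.0, -0.0]
force: [0.6, -1.3, -0.8]
finger_gap: 0.07
gripper_force: 39.8
```

Request:
servo_tool([
  [[0, 0, 0, 0, 0, 0.003, -1], [0, 0, 0, 0, 0, 0.003, -1], [0, 0, 0, 0, 0, 0.002, -1], [0, 0, 0, 0, 0, 0.002, -1], [0, 0, 0, 0, 0, 0, -1], [0, 0, 0, 0, 0, 0, -1]],
])

```text
t: 9.62
tcp_pos: [0.4908, -0.1804, 0.1159]
tool_rot: [0.999, 0.049, -0.0, -0.0]
force: [1.2, 0.1, -0.2]
finger_gap: 0.074
gripper_force: 39.8
```

Request:
servo_tool([
  [[0, 0, 0, 0, 0, 0.003, -1], [0, 0, 0, 0, 0, 0.002, -1], [0, 0, 0, 0, 0, 0.002, -1], [0, 0, 0, 0, 0, 0, -1], [0, 0, 0, 0, 0, 0, -1], [0, 0, 0, 0, 0, 0, -1]],
])

```text
t: 10.12
tcp_pos: [0.4909, -0.1804, 0.1091]
tool_rot: [0.999, 0.049, -0.0, -0.0]
force: [-0.8, -0.4, -0.3]
finger_gap: 0.073
gripper_force: 39.8
```

Request:
servo_tool([
  [[0, 0, 0, 0, 0, 0.002, -1], [0, 0, 0, 0, 0, 0.002, -1], [0, 0, 0, 0, 0, 0, -1], [0, 0, 0, 0, 0, 0, -1], [0, 0, 0, 0, 0, 0, -1]],
])

```text
t: 10.53
tcp_pos: [0.4909, -0.1804, 0.1051]
tool_rot: [0.999, 0.049, -0.0, -0.0]
force: [0.2, 0.4, -0.4]
finger_gap: 0.077
gripper_force: 39.8
```

Still free. I take the last millimetres in 1 mm steps until it touches the bed.

Request:
servo_tool([
  [[0, 0, 0, 0, 0, 0.001, -1], [0, 0, 0, 0, 0, 0, -1], [0, 0, 0, 0, 0, 0, -1], [0, 0, 0, 0, 0, 0.0005, -1], [0, 0, 0, 0, 0, 0, -1], [0, 0, 0, 0, 0, 0, -1]],
])

```text
t: 11.03
tcp_pos: [0.491, -0.1805, 0.1038]
tool_rot: [0.999, 0.049, 0.0, 0.0]
force: [-0.2, -0.5, 0.5]
finger_gap: 0.074
gripper_force: 40.0
```

Request:
servo_tool([
  [[0, 0, 0, 0, 0, 0.0005, -1], [0, 0, 0, 0, 0, 0, -1], [0, 0, 0, 0, 0, 0, -1], [0, 0, 0, 0, 0, 0.0005, -1], [0, 0, 0, 0, 0, 0, -1], [0, 0, 0, 0, 0, 0, -1]],
])

```text
t: 11.53
tcp_pos: [0.4915, -0.1809, 0.1037]
tool_rot: [0.999, 0.049, 0.001, 0.001]
force: [-0.6, -0.4, 8.5]
finger_gap: 0.073
gripper_force: 40.8
```

The thin leaf reached the bed freely, with contact only at TCP z = 0.1037 as expected. I return it to its rack place.

Request:
servo_tool([
  [[0, 0, 0, 0, 0, -0.004, -1], [0, 0, 0, 0, 0, -0.008, -1], [0, 0, 0, 0, 0, -0.015, -1], [0, 0, 0, 0, 0, -0.025, -1], [0, 0, 0, 0, 0, -0.03, -1], [0, 0, 0, 0, 0, -0.03, -1], [0, 0, 0, 0.006, -0.0363, 0, -1], [0, 0, 0, 0.006, -0.0363, 0, -1]],
])

```text
t: 12.2
tcp_pos: [0.4975, -0.1084, 0.2171]
tool_rot: [0.999, 0.047, 0.003, 0.001]
force: [0.5, 0.7, -1.5]
finger_gap: 0.071
gripper_force: 39.8
```

Request:
servo_tool([
  [[0, 0, 0, 0.006, -0.0363, 0, -1], [0, 0, 0, 0.006, -0.0363, 0, -1], [0, 0, 0, 0.006, -0.0363, 0, -1], [0, 0, 0, 0.006, -0.0363, 0, -1], [0, 0, 0, 0.006, -0.0363, 0, -1], [0, 0, 0, 0.006, -0.0363, 0, -1], [0, 0, 0, 0.006, -0.0363, 0, -1], [0, 0, 0, 0.006, -0.0363, 0, -1]],
])

```text
t: 12.87
tcp_pos: [0.5146, 0.1886, 0.2148]
tool_rot: [0.999, 0.049, -0.0, -0.0]
force: [1.2, -1.1, -0.8]
finger_gap: 0.073
gripper_force: 39.8
```

Request:
servo_tool([
  [[0, 0, 7, 0, 0, 0, -1], [0, 0, 7, 0, 0, 0, -1], [0, 0, 0, 0, 0, 0, -1], [0, 0, 0, 0, 0, 0, -1], [0, 0, 0, 0, 0, 0, -1], [0, 0, 0, 0, 0, 0, -1], [0, 0, 0, 0, 0, 0, -1], [0, 0, 0, 0, 0, 0, -1]],
])

```text
t: 13.53
tcp_pos: [0.5153, 0.1863, 0.2147]
tool_rot: [0.997, -0.073, 0.0, -0.0]
force: [0.8, 0.4, -0.8]
finger_gap: 0.074
gripper_force: 39.8
```

Run:
```python
from h import *
go([.5144,.1867,.0985],-8.4)
```

```text
t 13.53 tcp [0.5153 0.1863 0.2147] yaw -8.42 tilt [-0. -0. -1.] turn z -0.02 go tool [-0.001  -0.0003  0.1162] F [ 0.8  0.4 -0.8]
```

Request:
servo_tool([
  [[0, 0, 0, -0.001, -0.0003, 0, -1], [0, 0, 0, 0, 0, 0.015, -1], [0, 0, 0, 0, 0, 0.02, -1], [0, 0, 0, 0, 0, 0.02, -1], [0, 0, 0, 0, 0, 0, -1], [0, 0, 0, 0, 0, 0, -1], [0, 0, 0, 0, 0, 0, -1], [0, 0, 0, 0, 0, 0, -1]],
])

```text
t: 14.2
tcp_pos: [0.5153, 0.1873, 0.1609]
tool_rot: [0.997, -0.073, 0.001, -0.0]
force: [0.4, -0.1, -0.7]
finger_gap: 0.069
gripper_force: 39.8
```

Request:
servo_tool([
  [[0, 0, 0, 0, 0, 0.015, -1], [0, 0, 0, 0, 0, 0.015, -1], [0, 0, 0, 0, 0, 0.015, -1], [0, 0, 0, 0, 0, 0.008, -1], [0, 0, 0, 0, 0, 0, -1], [0, 0, 0, 0, 0, 0, -1], [0, 0, 0, 0, 0, 0, -1], [0, 0, 0, 0, 0, 0, -1]],
])

```text
t: 14.87
tcp_pos: [0.5151, 0.1873, 0.1077]
tool_rot: [0.997, -0.073, 0.001, -0.0]
force: [0.6, 1.6, -0.7]
finger_gap: 0.073
gripper_force: 39.8
```

Run:
```python
from h import *
go([.5144,.1867,.0985],-8.4)
```

```text
t 14.87 tcp [0.5151 0.1873 0.1077] yaw -8.41 tilt [ 2.2e-03 -7.0e-04 -1.0e+00] turn z -0.01 go tool [-0.0007  0.0007  0.0092] F [ 0.6  1.6 -0.7]
```

Request:
servo_tool([
  [[0, 0, 0, -0.0005, 0.0005, 0.004, -1], [0, 0, 0, 0, 0, 0.003, -1], [0, 0, 0, 0, 0, 0.001, -1], [0, 0, 0, 0, 0, 0, -1], [0, 0, 0, 0, 0, 0, -1], [0, 0, 0, 0, 0, 0, -1], [0, 0, 0, 0, 0, 0, -1]],
])

```text
t: 15.45
tcp_pos: [0.5136, 0.1868, 0.0988]
tool_rot: [0.997, -0.073, -0.0, -0.0]
force: [-1.2, 0.5, 3.4]
finger_gap: 0.066
gripper_force: 40.3
```

Request:
servo_tool([
  [[0, 0, 0, 0, 0, 0, -0.8], [0, 0, 0, 0, 0, 0, -0.6], [0, 0, 0, 0, 0, 0, -0.4], [0, 0, 0, 0, 0, 0, -0.3], [0, 0, 0, 0, 0, 0, -0.3], [0, 0, 0, 0, 0, -0.015, -0.3], [0, 0, 0, 0, 0, -0.02, -0.3], [0, 0, 0, 0, 0, -0.015, -0.3]],
])

```text
t: 16.12
tcp_pos: [0.5137, 0.1867, 0.1492]
tool_rot: [0.997, -0.073, -0.0, 0.0]
force: [0.2, -0.6, 0.1]
finger_gap: 0.35
gripper_force: 0.0
```

Request:
servo_tool([
  [[0, 0, 0, 0, 0.0275, 0, -0.2], [0, 0, 0, 0, 0.0275, 0, -0.2], [0, 0, 0, 0, 0, 0, -0.2], [0, 0, 0, 0, 0, 0, -0.2], [0, 0, 0, 0, 0, 0, -0.2], [0, 0, 0, 0, 0, 0, -0.2], [0, 0, 0, 0, 0, 0, -0.2]],
])

```text
t: 16.7
tcp_pos: [0.5058, 0.1331, 0.1485]
tool_rot: [0.997, -0.073, 0.0, -0.0]
force: [0.5, -0.4, 0.6]
finger_gap: 0.403
gripper_force: 0.0
```

Run:
```python
from h import *
go([.5065,.1324,.098],-8.3)
c=cam("wrist");im=manip.snapshot("wrist");cv2.imwrite("pics/w5.png",im);np.savez("pics/w5.npz",K=c[0],T=c[1]);v=im.max(2)
for n,p in(("mid",(.5065,.1324)),("thin",(.5144,.1867))):
    p=np.array(p);u=proj(c,[*(p+.033*np.array([.9895,-.1443])),.073]);r=int(u[1]);k=int(u[0])
    print(n,u,k-18,[list(map(int,v[r+q,k-18:k+19])) for q in(0,6)])
    print("rows",r-25,list(map(int,v[r-25:r+15,k])),"exp far end",proj(c,[*(p+.036*np.array([.9895,-.1443])),.073]))
```

```text
t 16.7 tcp [0.5058 0.1331 0.1485] yaw -8.35 tilt [-0.e+00 -2.e-04 -1.e+00] turn z -0.05 go tool [0.0008 0.0006 0.0505] F [ 0.5 -0.4  0.6]
mid [280.81242161 167.35118309] 262 [[169, 169, 169, 169, 170, 167, 162, 145, 143, 210, 253, 255, 255, 254, 254, 254, 254, 254, 254, 254, 254, 255, 255, 255, 255, 255, 255, 255, 188, 110, 102, 105, 104, 105, 106, 104, 104], [243, 243, 245, 246, 246, 246, 247, 243, 228, 226, 250, 255, 254, 254, 254, 254, 254, 255, 252, 194, 134, 129, 132, 134, 135, 136, 135, 128, 120, 117, 118, 117, 117, 117, 117, 117, 117]]
rows 142 [161, 158, 157, 156, 154, 155, 154, 153, 153, 153, 155, 155, 153, 143, 130, 120, 119, 116, 105, 88, 90, 140, 227, 255, 255, 254, 254, 255, 255, 253, 252, 252, 254, 255, 249, 201, 146, 132, 133, 134] exp far end [280.80909453 162.48146359]
thin [191.84866147 167.46906372] 173 [[171, 170, 171, 172, 171, 172, 171, 172, 171, 170, 173, 190, 226, 245, 249, 248, 248, 248, 247, 247, 247, 247, 248, 247, 242, 210, 153, 130, 146, 164, 170, 170, 170, 169, 170, 169, 169], [232, 231, 232, 232, 231, 231, 231, 231, 231, 231, 231, 233, 238, 244, 247, 247, 247, 247, 247, 247, 247, 247, 247, 248, 248, 233, 173, 146, 187, 227, 233, 232, 231, 231, 232, 232, 232]]
rows 142 [145, 143, 142, 142, 143, 144, 144, 144, 142, 143, 145, 145, 146, 145, 145, 145, 141, 128, 111, 103, 101, 103, 113, 153, 223, 247, 249, 248, 248, 247, 247, 247, 247, 247, 246, 247, 247, 247, 247, 247] exp far end [191.54483099 162.60123992]
```

Both leaves are where predicted: mid centre at column 280.4, thin hanging back at 191.4. I pick the middle leaf.

Request:
servo_tool([
  [[0, 0, 0, 0.0008, 0.0006, 0, -0.3], [0, 0, 0, 0, 0, 0.012, -0.3], [0, 0, 0, 0, 0, 0.012, -0.3], [0, 0, 0, 0, 0, 0, -0.3], [0, 0, 0, 0, 0, 0, -0.3], [0, 0, 0, 0, 0, 0.013, -0.3], [0, 0, 0, 0, 0, 0.012, -0.3], [0, 0, 0, 0, 0, 0, -0.3]],
])

```text
t: 17.42
tcp_pos: [0.5055, 0.1317, 0.0987]
tool_rot: [0.997, -0.073, -0.001, 0.0]
force: [-0.5, 0.4, -0.7]
finger_gap: 0.351
gripper_force: 0.0
```

Request:
servo_tool([
  [[0, 0, 0, 0, 0, 0, -0.3], [0, 0, 0, 0, 0, 0, -0.3], [0, 0, 0, 0, 0, 0, -0.5], [0, 0, 0, 0, 0, 0, -0.65], [0, 0, 0, 0, 0, 0, -0.8], [0, 0, 0, 0, 0, 0, -1], [0, 0, 0, 0, 0, 0, -1], [0, 0, 0, 0, 0, 0, -1]],
], squeeze=50)

```text
t: 18.08
tcp_pos: [0.5069, 0.1318, 0.1004]
tool_rot: [0.997, -0.073, 0.001, -0.0]
force: [-1.3, -0.3, 7.1]
finger_gap: 0.099
gripper_force: 49.1
```

Run:
```python
from h import *
go([.5065,.1324,.098],-8.3)
```

```text
t 18.08 tcp [0.5069 0.1318 0.1004] yaw -8.41 tilt [ 1.4e-03 -4.0e-04 -1.0e+00] turn z -0.11 go tool [-0.0005 -0.0006  0.0024] F [-1.3 -0.3  7.1]
```

Request:
servo_tool([
  [[0, 0, 0, 0, 0, -0.01, -1], [0, 0, 0, 0, 0, -0.015, -1], [0, 0, 0, 0, 0, -0.025, -1], [0, 0, 0, 0, 0, -0.035, -1], [0, 0, 0, 0, 0, -0.03, -1], [0, 0, -7, 0, 0, 0, -1], [0, 0, -7, 0, 0, 0, -1], [0, 0, 0, -0.0058, 0.0386, 0, -1]],
])

```text
t: 18.75
tcp_pos: [0.5047, 0.097, 0.216]
tool_rot: [0.999, 0.054, 0.002, -0.001]
force: [1.0, -1.6, -0.8]
finger_gap: 0.099
gripper_force: 48.9
```

Request:
servo_tool([
  [[0, 0, 0, -0.0058, 0.0386, 0, -1], [0, 0, 0, -0.0058, 0.0386, 0, -1], [0, 0, 0, -0.0058, 0.0386, 0, -1], [0, 0, 0, -0.0058, 0.0386, 0, -1], [0, 0, 0, -0.0058, 0.0386, 0, -1], [0, 0, 0, -0.0058, 0.0386, 0, -1], [0, 0, 0, -0.0058, 0.0386, 0, -1], [0, 0, 0, 0, 0, 0.015, -1]],
])

```text
t: 19.42
tcp_pos: [0.493, -0.1892, 0.2025]
tool_rot: [0.999, 0.046, 0.004, 0.005]
force: [0.6, -0.5, -0.3]
finger_gap: 0.094
gripper_force: 49.0
```

Request:
servo_tool([
  [[0, 0, 0, 0, 0, 0.02, -1], [0, 0, 0, 0, 0, 0.015, -1], [0, 0, 0, 0, 0, 0, -1], [0, 0, 0, 0, 0, 0, -1], [0, 0, 0, 0, 0, 0, -1], [0, 0, 0, 0, 0, 0, -1], [0, 0, 0, 0, 0, 0, -1], [0, 0, 0, 0, 0, 0, -1]],
])

```text
t: 20.08
tcp_pos: [0.4908, -0.1803, 0.1655]
tool_rot: [0.999, 0.049, 0.001, 0.001]
force: [-0.3, -0.5, -0.3]
finger_gap: 0.098
gripper_force: 49.0
```

Run:
```python
from h import *
go([.491,-.1803,.145],5.6)
```

```text
t 20.08 tcp [ 0.4908 -0.1803  0.1655] yaw 5.62 tilt [ 0.0014  0.0011 -1.    ] turn z 0.02 go tool [0.0002 0.     0.0205] F [-0.3 -0.5 -0.3]
```

Request:
servo_tool([
  [[0, 0, 0, 0, 0, 0.01, -1], [0, 0, 0, 0, 0, 0.01, -1], [0, 0, 0, 0, 0, 0, -1], [0, 0, 0, 0, 0, 0, -1], [0, 0, 0, 0, 0, 0, -1], [0, 0, 0, 0, 0, 0, -1]],
])

```text
t: 20.58
tcp_pos: [0.4904, -0.1803, 0.1446]
tool_rot: [0.999, 0.049, 0.0, 0.0]
force: [-0.4, 0.3, -1.2]
finger_gap: 0.103
gripper_force: 49.0
```

Request:
servo_tool([
  [[0, 0, 0, 0, 0, 0.003, -1], [0, 0, 0, 0, 0, 0.003, -1], [0, 0, 0, 0, 0, 0.003, -1], [0, 0, 0, 0, 0, 0.003, -1], [0, 0, 0, 0, 0, 0.002, -1], [0, 0, 0, 0, 0, 0, -1], [0, 0, 0, 0, 0, 0, -1]],
])

```text
t: 21.17
tcp_pos: [0.4902, -0.1802, 0.1304]
tool_rot: [0.999, 0.049, -0.0, -0.0]
force: [-0.5, 0.3, -0.7]
finger_gap: 0.099
gripper_force: 49.0
```

Request:
servo_tool([
  [[0, 0, 0, 0, 0, 0.002, -1], [0, 0, 0, 0, 0, 0.002, -1], [0, 0, 0, 0, 0, 0.002, -1], [0, 0, 0, 0, 0, 0, -1], [0, 0, 0, 0, 0, 0, -1]],
])

```text
t: 21.58
tcp_pos: [0.4902, -0.1802, 0.1245]
tool_rot: [0.999, 0.049, -0.0, -0.0]
force: [0.9, -0.4, -0.1]
finger_gap: 0.099
gripper_force: 49.0
```

Nose is now about 19 mm above the bed, roughly at the flare foot. I go on in small steps.

Request:
servo_tool([
  [[0, 0, 0, 0, 0, 0.0015, -1], [0, 0, 0, 0, 0, 0.0015, -1], [0, 0, 0, 0, 0, 0, -1], [0, 0, 0, 0, 0, 0, -1]],
])

```text
t: 21.92
tcp_pos: [0.4903, -0.1803, 0.1216]
tool_rot: [0.999, 0.049, 0.0, 0.0]
force: [-0.3, -0.4, -1.1]
finger_gap: 0.098
gripper_force: 49.0
```

Request:
servo_tool([
  [[0, 0, 0, 0, 0, 0.0015, -1], [0, 0, 0, 0, 0, 0.0015, -1], [0, 0, 0, 0, 0, 0, -1], [0, 0, 0, 0, 0, 0, -1]],
])

```text
t: 22.25
tcp_pos: [0.4908, -0.1805, 0.1191]
tool_rot: [0.999, 0.049, 0.001, 0.0]
force: [-0.7, 0.4, 3.0]
finger_gap: 0.101
gripper_force: 49.5
```

Request:
servo_tool([
  [[0, 0, 0, 0, 0, 0.0015, -1], [0, 0, 0, 0, 0, 0.0015, -1], [0, 0, 0, 0, 0, 0, -1], [0, 0, 0, 0, 0, 0, -1]],
])

```text
t: 22.58
tcp_pos: [0.4907, -0.1804, 0.116]
tool_rot: [0.999, 0.049, 0.001, 0.0]
force: [0.4, 0.9, 4.7]
finger_gap: 0.103
gripper_force: 49.7
```

The middle leaf binds, with about 5 N resistance and small side force. I push it gently on to the bed.

Request:
servo_tool([
  [[0, 0, 0, 0, 0, 0.0015, -1], [0, 0, 0, 0, 0, 0.0015, -1], [0, 0, 0, 0, 0, 0, -1], [0, 0, 0, 0, 0, 0, -1]],
])

```text
t: 22.92
tcp_pos: [0.4904, -0.1802, 0.1127]
tool_rot: [0.999, 0.049, 0.0, 0.0]
force: [-0.5, 0.9, 2.8]
finger_gap: 0.101
gripper_force: 49.6
```

Request:
servo_tool([
  [[0, 0, 0, 0, 0, 0.0015, -1], [0, 0, 0, 0, 0, 0.0015, -1], [0, 0, 0, 0, 0, 0, -1], [0, 0, 0, 0, 0, 0, -1]],
])

```text
t: 23.25
tcp_pos: [0.4903, -0.1802, 0.1096]
tool_rot: [0.999, 0.049, 0.0, -0.0]
force: [0.8, 1.0, 3.7]
finger_gap: 0.1
gripper_force: 49.5
```

Request:
servo_tool([
  [[0, 0, 0, 0, 0, 0.001, -1], [0, 0, 0, 0, 0, 0.001, -1], [0, 0, 0, 0, 0, 0, -1], [0, 0, 0, 0, 0, 0, -1]],
])

```text
t: 23.58
tcp_pos: [0.4903, -0.1802, 0.1076]
tool_rot: [0.999, 0.049, 0.0, -0.0]
force: [0.2, -0.1, 4.6]
finger_gap: 0.102
gripper_force: 49.6
```

Request:
servo_tool([
  [[0, 0, 0, 0, 0, 0.001, -1], [0, 0, 0, 0, 0, 0, -1], [0, 0, 0, 0, 0, 0.0005, -1], [0, 0, 0, 0, 0, 0, -1], [0, 0, 0, 0, 0, 0, -1]],
])

```text
t: 24.0
tcp_pos: [0.4903, -0.1802, 0.1062]
tool_rot: [0.999, 0.049, 0.0, -0.0]
force: [0.3, 0.5, 4.6]
finger_gap: 0.098
gripper_force: 49.7
```

Request:
servo_tool([
  [[0, 0, 0, 0, 0, 0.0005, -1], [0, 0, 0, 0, 0, 0, -1], [0, 0, 0, 0, 0, 0, -1], [0, 0, 0, 0, 0, 0, -1]],
])

```text
t: 24.33
tcp_pos: [0.4903, -0.1802, 0.1057]
tool_rot: [0.999, 0.049, -0.0, -0.0]
force: [0.3, 0.8, 5.2]
finger_gap: 0.093
gripper_force: 49.7
```

Request:
servo_tool([
  [[0, 0, 0, 0, 0, 0.0005, -1], [0, 0, 0, 0, 0, 0, -1], [0, 0, 0, 0, 0, 0, -1], [0, 0, 0, 0, 0, 0, -1]],
])

```text
t: 24.67
tcp_pos: [0.4903, -0.1802, 0.1053]
tool_rot: [0.999, 0.049, 0.0, 0.0]
force: [-0.2, 1.0, 5.3]
finger_gap: 0.096
gripper_force: 49.8
```

Request:
servo_tool([
  [[0, 0, 0, 0, 0, 0.0005, -1], [0, 0, 0, 0, 0, 0, -1], [0, 0, 0, 0, 0, 0, -1], [0, 0, 0, 0, 0, 0, -1]],
])

```text
t: 25.0
tcp_pos: [0.4903, -0.1802, 0.1053]
tool_rot: [0.999, 0.049, 0.0, 0.0]
force: [-0.5, 1.1, 9.3]
finger_gap: 0.099
gripper_force: 50.2
```

Request:
servo_tool([
  [[0, 0, 0, 0, 0, 0.0005, -1], [0, 0, 0, 0, 0, 0, -1], [0, 0, 0, 0, 0, 0, -1], [0, 0, 0, 0, 0, 0, -1]],
])

```text
t: 25.33
tcp_pos: [0.4904, -0.1802, 0.1052]
tool_rot: [0.999, 0.049, 0.0, 0.0]
force: [-0.6, 2.3, 12.5]
finger_gap: 0.096
gripper_force: 50.6
```

A hard stop at z = 0.1052 with force rising to 12.5 N means it is fully down on the bed. Release and rise.

Request:
servo_tool([
  [[0, 0, 0, 0, 0, 0, -0.8], [0, 0, 0, 0, 0, 0, -0.6], [0, 0, 0, 0, 0, 0, -0.4], [0, 0, 0, 0, 0, 0, -0.3], [0, 0, 0, 0, 0, 0, -0.3], [0, 0, 0, 0, 0, 0, -0.3], [0, 0, 0, 0, 0, -0.005, -0.3], [0, 0, 0, 0, 0, -0.015, -0.3]],
])

```text
t: 26.0
tcp_pos: [0.4888, -0.1794, 0.1227]
tool_rot: [0.999, 0.049, -0.002, -0.001]
force: [-0.2, -0.6, -0.3]
finger_gap: 0.353
gripper_force: 0.0
```

Request:
servo_tool([
  [[0, 0, 0, 0, 0, -0.03, -0.3], [0, 0, 0, 0, 0, -0.03, -0.3], [0, 0, 0, -0.03, 0, -0.02, -0.3], [0, 0, 0, -0.03, 0, 0, -0.3], [0, 0, 0, 0, 0, 0, -0.3], [0, 0, 0, 0, 0, 0, -0.3], [0, 0, 0, 0, 0, 0, -0.3], [0, 0, 0, 0, 0, 0, -0.3]],
])

```text
t: 26.67
tcp_pos: [0.4315, -0.1864, 0.204]
tool_rot: [0.999, 0.049, 0.0, 0.0]
force: [0.1, -0.1, -0.1]
finger_gap: 0.349
gripper_force: 0.0
```

Run:
```python
from h import *
go([.49,-.18,.2],5.6)
c=cam("wrist");w=manip.snapshot("wrist");g=cam("side");s=manip.snapshot("side")
cv2.imwrite("pics/w6.png",w)
# leaf fully down: tab top at z=.118, crossbar top .078
b=np.array([.4903,-.1802]);x=np.array([.9952,.0976])
for z,h in((.118,.011),(.078,.036)):print(z,[proj(c,[*(b+k*h*x),z]).round(1) for k in(-1,1)],[(proj(g,[*(b+k*h*x),z])).round(1) for k in(-1,1)])
o=np.zeros((560,800,3),np.uint8)
o[:280,:400]=cv2.resize(s[185:325,160:360],(400,280));o[:280,400:]=cv2.resize(w[60:340,100:500],(400,280))
o[280:,:400]=cv2.resize(s[190:260,250:350],(400,280),interpolation=cv2.INTER_CUBIC);o[280:,400:]=cv2.resize(manip.snapshot("top")[190:270,140:254],(400,280))
cv2.imwrite("pics/final.png",o)
```

```text
t 26.67 tcp [ 0.4315 -0.1864  0.204 ] yaw 5.6 tilt [ 6.e-04  4.e-04 -1.e+00] turn z 0.0 go tool [ 0.0589 -0.0007  0.0041] F [ 0.1 -0.1 -0.1]
0.118 [array([278.8, 142.5]), array([278.8, 106.4])] [array([299.8, 194.8]), array([293.2, 192.9])]
0.078 [array([279. , 172.1]), array([278.9,  70.8])] [array([306.7, 207.9]), array([285.5, 201.6])]
```

View pics/final.png

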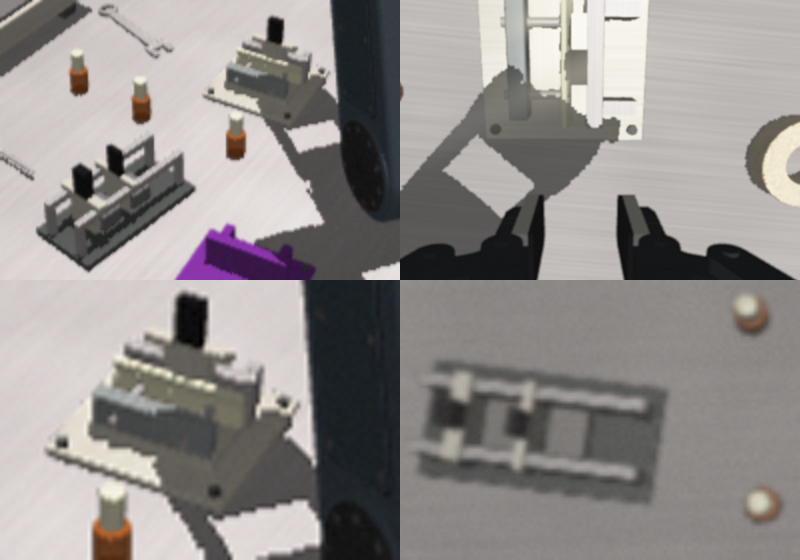

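The middle leaf stands upright in the gap. Its tab top is at side-view pixel (297, 193), against (296, 194) expected when fully down. The thick and thin leaves hang on the rack and the gripper is clear.

```bash
python3 -c "
from station import manip
print(manip.sign_off())"
```

```text
the job is handed in; nothing more can be done
None
```

The thin leaf went down to the bed freely and was hung back on the rack. The middle leaf (11 mm) bound at about 5 N and is left pinched fully down on the bed and let go, with the thin and thick leaves on the rack; the job is handed in.

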